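Shut and lock the filter-box hatch

ROBOT

A 6-joint arm with a two-finger parallel gripper is mounted at the origin on the work surface. World frame = base frame: x ahead of the robot, y to its left, z up, the work surface at z = 0. Lengths are in m, angles in rad, forces in N, time in s.
With the tool pointing down it reaches from about 0.375 to 0.9 m from the base axis. Payload 3.1 kg.
Tool frame: the origin (TCP) lies at the centre of the arm's flange, where the gripper is bolted on; the fingertips stand 173 mm ahead of it and the grasp point (between the pads) lies 155 mm ahead of it (tip_extent is the distance from the TCP to the fingertips, in m); z points along the fingers, y is the direction in which the jaws open and shut (so a half turn about z gives the same grasp; the last joint's range is limited). The gripper opens to 85 mm and grips with 20 to 120 N. Pads are 22 mm wide; open, the fingers measure 114 mm over their backs; the gripper's body (76 mm by 85 mm) begins 54 mm behind the grasp point. The pads swing forward as they close: fully open they stand 13 mm farther back than shut.
Start: joints at [-1.349, 0.527, 1.433, -0, 1.181, -0.178], TCP at [0.244, -0.575, 0.405] pointing down, gripper open.
Joint ranges: [-3.08, 3.08], [-0.75, 2.2], [0.22, 2.44], [-1.43, 4.57], [0, 2.65], [-2.85, 2.85]. Speed limits (rad/s): [2.79, 2.79, 3.14, 3.14, 3.14, 3.14].

INTERFACE

Orientations are given as a unit quaternion [x, y, z, w].
In Python, from station import sense, snapshot, sign_off, tip_extent gives the robot as it stands. The module is installed in compiled form; this text tells all that it offers.
- The arm moves only by the tool servo_tool, never from a script. Its argument "rows" is a list of rows, each a list of 3 entries, a list of its own where there are three numbers: the shift along the tool's x, y, z in mm, then the turn about the tool's z in degrees, then the opening, from -1 (shut) to 1 (fully open), so that 0 is half open. A call has 1 to 8 rows; each row is the pose to reach, as a shift and turn from the pose measured when the call began, along the tool's axes at that moment; what a row does not reach only later rows make up. A row lasts 1/10 s, in which the tool goes at most 50 mm and 8.59 degrees, less where a joint would pass 70% of its speed; a pose out of reach is approached as far as the arm can. A call with a gripper value outside its range is refused whole. The fingers move at their own pace and stop on an object; "force" is the grip in N (left out, the last holds). Time passes only in rows, so rows that repeat a pose let the fingers close. It gives the time, the measured TCP pose, the force and the opening at its end, in the units of the state.
- sense(): the state, without advancing time (a new reading comes with each control period).
- snapshot(name): name is "side" or "top"; returns a dict with "image" (420x560x3 uint8, blue, green, red), "z_map" (420x560 float32, m along the optical axis (not along the pixel's ray), 0 where there is no reading), "vertical_fov" (degrees; the focal length in pixels is half the picture's height over the tangent of half this angle, whatever the lens; pixels are square), "cx", "cy" (the principal point, pixels), "k1" (the pictures are not rectified: a ray, as slopes to the right and down, at radius r is drawn at 1 + k1 r^2 times it, then the intrinsics apply), "cam_to_world" (4x4, takes a point from camera to world coordinates). Camera axes: x right, y down, z forward; pixel columns grow to the right and rows downward; lengths in m; the calibration is good to about 2 mm. A picture is of the moment at which its call begins.
- sign_off(): hands the job in, once; it reports no verdict.
The state is a dict: "t": time; "q": joint angles; "qd": joint speeds; "tau": joint torques, N m; "tcp_pos": TCP position; "tool_rot": TCP orientation; "force": force on the tool from outside, world axes, zero at the start; "ft_torque": the same for the moment, N m; "finger_gap": opening from 0.0 (shut) to 1.0 (fully open).
Only numpy, scipy, OpenCV 4.12 (cv2) and the standard library are available. Lean on these libraries where they do the work, as an engineer would, in place of code of your own. Each camera call takes 0.05 s, during which the arm holds its last target. There are 200 camera calls.

TASK

The hatch of the black filter box beside the microscope has been left standing open. Push it gently shut with your fingertips, then set the fingertips, slightly apart, in the slot of its round cam fastener and turn it clockwise a quarter turn, to its stop, so that the hatch is locked down flush. Only push and turn: do not lift the hatch further open, leave everything else on the bench where it is, and move clear at the end.

Things in the scene. Friction and masses are not known exactly. Their poses are not given: they have to be found in the camera images.
- filter_box: Black light-tight filter box bolted to the bench, 240 (x) x 360 (y) x 110 mm high, turned up to 0.35 rad. Origin at the centre of its underside; x points from its front wall to its hinge wall, z up. The hatch bay is centred at y = -50 mm; at y = 60 to 180 mm is a fixed flat deck, 110 mm high, on which the loose filter cube and the dish stand.
- hatch_hinge (a point): Point on the hatch's hinge line, at its middle: at 100, -50, 111 mm in the box's frame and fixed to the box (axes as the box's). The hinge line runs along y.
- hatch (a joint): Opening angle of the hatch, rad: 0 = flush on the rim; starts at 0.40 to 0.70. A friction hinge holds it where it is left (1 to 2 N pushes it down). Shut but not locked, two sprung pins at its free edge carry it about 0.026 rad (5 mm at the edge) proud; about 10 N on the fastener presses it flush, and the cam alone draws it down too as it turns.
- hatch_edge (a point): Middle of the hatch's free edge, on its outer face. The hatch is a champagne-coloured plate, 205 mm from hinge line to free edge, 240 mm along the hinge, outer face 8 mm above the hinge line when shut. It lies on the front (-x) side of the hinge and opens upwards. The face beside the fastener is plain and free to push on.
- slot (a point): Cam fastener: black slotted turn-cup, 84 mm across, 20 mm high on the hatch's outer face, its axis 145 mm from the hinge line at the middle of the hatch's width. A straight slot 28 mm wide, 16 mm deep, open at both ends, crosses it; a white line marks its floor. Origin: on the axis, on the slot's floor (4 mm above the hatch's face); x along the slot, z out of the hatch.
- cam (a joint): Angle of the fastener, rad: grows clockwise from above; starts at 0 to 0.25; stop at 1.57 = locked. At 0 the slot is parallel to the hinge line (x of point slot to the box's -y), at 1.57 square to it (x to the front). Stays where left; takes 0.06 N m, up to 0.2 past 0.8 rad, where its tongue runs under the keeper's ramp (only if the hatch is down on its pins); holds from 1.2.
- filter_cube: Loose black filter cube, 45 x 45 x 50 mm high, on the deck of the box; bystander. Origin under its centre.
- dish: Clear lidded sample dish, 57 mm across, 15 mm high, on the deck of the box; bystander. Origin under its centre.
- marker: White and blue marker pen, 130 mm long, 17 mm thick, lying in front of the box; bystander. Origin under its middle.
- tweezers: Steel tweezers, 125 mm long, 9 mm high, lying beside the box on its -y side; bystander. Origin under the middle.
- sample_box: Clear box with a blue grid insert, 130 x 95 x 45 mm high; bystander. Origin under its centre.
- tip_box: Green box with a yellow lid, 122 x 87 x 57 mm high; bystander. Origin under its centre.
- lens_mount: Small lens on a post with a round foot, 51 mm foot, 94 mm high; bystander. Origin under its centre.

How it is judged:
On the way, in this order (a step that is already met when the one before it is completed fails the run):
1. the hatch is pushed down onto its pins with the cam still unlocked (value of joint hatch below 0.05 rad and value of joint cam below 0.7 rad), for 0.1 s.
2. the cam is turned to its stop and the hatch is drawn flush (value of joint cam above 1.35 rad and value of joint hatch below 0.012 rad), for 0.2 s.
At the end, for the whole second after the job is handed in: The cam stands past 1.35 rad (its stop is at 1.57) and, let go, holds the hatch flush: open by less than 0.012 rad (2.5 mm at the free edge), all at rest (all of step 2 and velocity of joint each of hatch, cam below 0.05 rad/s); the robot touches nothing.
It fails at once if a bystander is picked up or knocked more than 30 mm from its place (distance of any of filter_cube, dish, marker, tweezers, sample_box, tip_box, lens_mount from where it was at the start of the episode above 0.03 m).
It fails at once if the hatch is lifted further open (value of joint hatch above 0.85 rad).
It fails at once if the hatch is slammed (over 2.5 rad/s, half a metre a second at its edge) (velocity of joint hatch below -2.5 rad/s).
It also fails if it takes over 58 s, if anything falls off the work surface, if the arm or the gripper's body presses on something with over 40 N, if the wrist force passes 120 N, or if a joint passes its speed limit or range.

## Working session

There is one attempt and no reset: what is moved stays moved. The work goes in short steps, Python scripts to look and compute and a tool call to move; the robot and the scene stay as the last step left them, time stands still between calls to the robot, and variables do not carry over. Pictures are saved under pics/ and viewed, about 8 in all and at most 12, crops included, and the job is handed in when it is done.

Besides the shell and the picture viewer there is one more tool, called after "Emit:" as name(argument=value, ...), one argument or row to a line, values as JSON. servo_tool: Moves the arm, as the interface text tells. Its arguments: {"type":"object","properties":{"rows":{"type":"array"},"force":{"type":"number"}},"required":["rows"]}

```bash
mkdir -p pics; cat > h.py <<'E'
import numpy as np, cv2
from station import sense, snapshot, sign_off, tip_extent
def K(s):
    f=s["image"].shape[0]/2/np.tan(np.radians(s["vertical_fov"])/2); return f,s["cx"],s["cy"],s["k1"]
def slopes(s,uv):
    f,cx,cy,k=K(s); d=(np.atleast_2d(uv).astype(float)-[cx,cy])/f; p=d.copy()
    for _ in range(20): p=d/(1+k*(p**2).sum(1,keepdims=True))
    return p
def pts(s,uv):
    uv=np.atleast_2d(uv); p=slopes(s,uv); z=s["z_map"][uv[:,1].astype(int),uv[:,0].astype(int)]
    c=np.c_[p*z[:,None],z]; M=np.array(s["cam_to_world"]); return c@M[:3,:3].T+M[:3,3]
def cloud(s):
    h,w=s["z_map"].shape; u,v=np.meshgrid(np.arange(w),np.arange(h))
    return pts(s,np.c_[u.ravel(),v.ravel()]).reshape(h,w,3)
E
python3 - <<'E'
from h import *
print(tip_extent if not callable(tip_extent) else tip_extent()); print(sense())
for n in("top","side"):
    s=snapshot(n); np.save(n+"0.npy",s,allow_pickle=True); cv2.imwrite(f"pics/{n}0.png",s["image"]); print(K(s),np.round(s["cam_to_world"],3).tolist(),(s["z_map"]>0).mean())
E
```

```text
0.1734
{'t': 0.0, 'q': array([-1.34851376e+00,  5.28435260e-01,  1.43391500e+00,  1.90643882e-06,
        1.18143643e+00, -1.78485274e-01]), 'qd': array([-4.30129044e-06, -3.36836314e-04, -2.50220647e-04, -7.67248478e-06,
       -1.05214516e-03, -2.47765399e-04]), 'tau': array([-7.92678247e-05, -4.42350054e+01, -1.78025132e+01, -3.14918962e-04,
        8.33515311e-03, -8.58371124e-06]), 'tcp_pos': array([ 0.24378403, -0.57510613,  0.40374818]), 'tool_rot': array([ 9.79989715e-01,  1.99045108e-01, -2.31401112e-05, -1.09677820e-03]), 'force': array([-0.52595881,  0.22505813,  0.40364251]), 'ft_torque': array([0.04191642, 0.00629865, 0.04689263]), 'finger_gap': 1.0028419773140478}
(np.float64(387.9250251426856), 277.34101207973254, 214.8248555229191, -0.010418352781954986) [[0.015, -0.997, 0.074, 0.497], [-1.0, -0.013, 0.027, -0.014], [-0.026, -0.075, -0.997, 1.081], [0.0, 0.0, 0.0, 1.0]] 0.9958503401360544
(np.float64(412.31965429909775), 277.25544623840455, 209.4440858399218, 0.02062865067609015) [[-0.737, -0.459, 0.496, 0.006], [-0.676, 0.479, -0.56, 0.65], [0.02, -0.748, -0.663, 0.869], [0.0, 0.0, 0.0, 1.0]] 0.9959948979591837
```

View pics/top0.png

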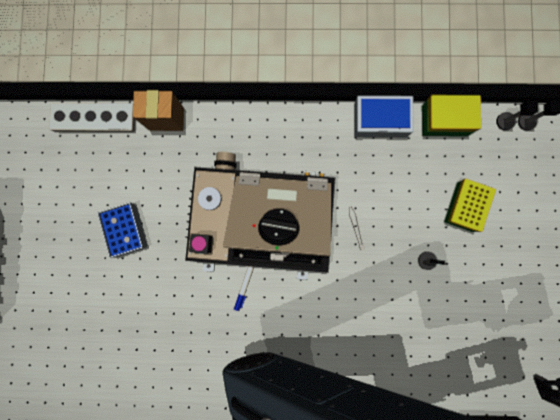

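View pics/side0.png

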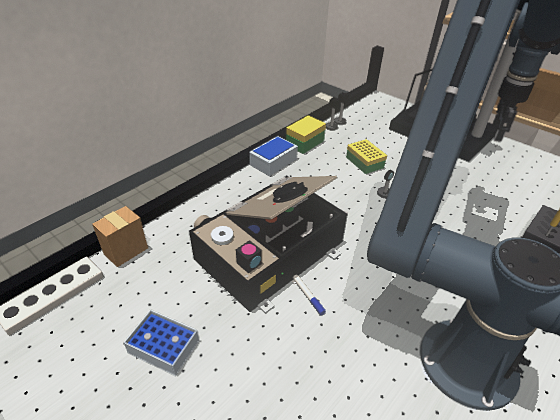

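Top view: box around (262,220), hatch plate (225–335, 180–258), and the cup at (279,227) with its white line near horizontal. In the side view the hatch stands open, with its free edge towards the robot. Next I fit the hatch plane, the cup and the slot line.

```bash
python3 - <<'E'
from h import *
s=np.load("top0.npy",allow_pickle=True).item(); P=cloud(s); im=s["image"]
def plane(Q):
    for _ in range(4):
        c=Q.mean(0); n=np.linalg.svd(Q-c,full_matrices=False)[2][2]; n*=np.sign(n[2]); d=abs((Q-c)@n); Q=Q[d<max(.002,2*d.std())]
    return c,n,len(Q),d.std()
m=np.zeros(im.shape[:2],bool); m[205:240,236:258]=1; m[205:240,302:325]=1
c,n,k,sd=plane(P[m]); print("plane",c,n,k,sd,"tilt",np.arccos(n[2]))
m=np.zeros_like(m); m[215:228,195:222]=1; m[180:188,200:222]=1
print("deck",np.median(P[m],0))
hz=np.cross(n,[0,0,1]); hz/=np.linalg.norm(hz); print("hinge dir",hz, "yaw", np.arctan2(hz[1],hz[0])-np.pi/2)
# plate mask on plane
on=(abs((P-c)@n)<.004); on[:165]=0; on[275:]=0; on[:,:215]=0; on[:,345:]=0
hs=cv2.cvtColor(im,cv2.COLOR_BGR2HSV); on&=(hs[...,2]>80)
num,lab,st,ce=cv2.connectedComponentsWithStats(on.astype(np.uint8)); i=1+np.argmax(st[1:,4]); 
ex=np.cross(hz,n); ex*=np.sign(ex[0]) # toward hinge
Q=(P[lab==i]-c); print("extents along hz",np.percentile(Q@hz,[.5,99.5]),"ex",np.percentile(Q@ex,[.5,99.5]),"ex",ex)
a=Q@hz;b=Q@ex
print("mid",c+hz*np.mean(np.percentile(a,[.5,99.5])), "edge pt",c+hz*np.mean(np.percentile(a,[.5,99.5]))+ex*np.percentile(b,.5))
cup=((P-c)@n>.012)&((P-c)@n<.03); cup[:190]=0;cup[262:]=0;cup[:,:250]=0;cup[:,310:]=0
num,lab,st,ce=cv2.connectedComponentsWithStats(cup.astype(np.uint8));print(st[1:])
Q=P[cup]-c; print("cup c",np.median(Q,0)+c, "a,b range",np.percentile(Q@hz,[1,99]),np.percentile(Q@ex,[1,99]),np.median(Q@n))
w=(hs[...,2]>120)&(hs[...,1]<60); w[:212]=0;w[242:]=0;w[:,:262]=0;w[:,297:]=0
Q=P[w]-c; print("line n",w.sum(),Q.mean(0)+c, np.median(Q@n)); D=np.linalg.svd(Q-Q.mean(0),full_matrices=False)[2][0]; print("line dir",D,"angle in (hz,ex)",np.degrees(np.arctan2(D@ex,D@hz)))
r=cv2.resize(im[150:290,180:350],None,fx=4,fy=4,interpolation=cv2.INTER_CUBIC); cv2.imwrite("pics/crop.png",r)
# box walls, deck rect outline at z~.11
t=(abs(P[...,2]-.11)<.006); t[:150]=0;t[285:]=0;t[:,:170]=0;t[:,345:]=0
num,lab,st,ce=cv2.connectedComponentsWithStats(t.astype(np.uint8)); q=P[t][:,:2].astype(np.float32); print(cv2.minAreaRect(q))
E
```

```text
plane [0.54863564 0.00525056 0.18291861] [ 0.50709172 -0.03293255  0.8612627 ] 941 0.0005346113961872061 tilt 0.533047013997587
deck [0.55904621 0.18515117 0.11014185]
hinge dir [-0.06480744 -0.99789779  0.        ] yaw -3.2064455469691566
extents along hz [-0.12023902  0.11672437] ex [-0.07565886  0.13178255] ex [ 0.85945214 -0.05581623 -0.50815998]
mid [0.54874953 0.0070042  0.18291861] edge pt [0.48372436 0.01122719 0.22136541]
[[263 208  34  15 298]
 [261 225  34  16 325]]
cup c [0.53388103 0.00743191 0.21406098] a,b range [-0.03874188  0.03486882] [-0.05736988  0.02396106] 0.019416040337507753
line n 46 [0.5369972  0.00876614 0.19748171] 0.004527901058134919
line dir [ 0.16172207  0.98319763 -0.0846664 ] angle in (hz,ex) 172.6937638907314
((0.5601440668106079, 0.05649705231189728), (0.3614760637283325, 0.240281879901886), 86.25227355957031)
```

View pics/crop.png

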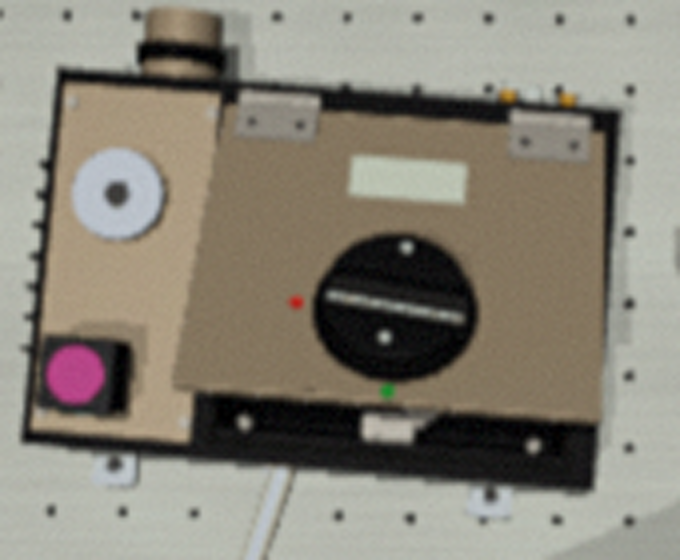

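Box yaw is about -0.065 rad, hatch 0.53 rad, cam about 0.13 rad. When shut, the slot should be near (0.512, 0.0095). I'll lift, close the fingers and go above the plain face on the -y side.

Emit:
servo_tool(
  rows=[
    [[0,0,-50],0,-1],
    [[60,-50,-50],-8,-1],
    [[100,-80,-50],-16,-1],
    [[140,-115,-50],-24,-1],
    [[180,-145,-50],-32,-1],
    [[225,-180,-50],-40,-1],
    [[265,-215,-50],-48,-1],
    [[300,-245,-50],-56,-1],
  ],
)

```text
t: 0.9
tcp_pos: [0.4081, -0.264, 0.4542]
tool_rot: [0.77, 0.638, 0.001, -0.001]
force: [-0.3, -0.4, -0.2]
finger_gap: 0.0
```

```bash
cat >> h.py <<'E'
from scipy.spatial.transform import Rotation as R
HX=np.array([.6565,.0001]);BX=np.array([.9979,-.065]);BY=np.array([.065,.9979])
def to(xy,z,ang=None):
    s=sense();T=R.from_quat(s["tool_rot"]).as_matrix();p=np.array(s["tcp_pos"])
    a=np.degrees(np.arctan2(T[1,1],T[0,1]))
    print("t",round(s["t"],2),"tcp",p.round(4),"toolz",T[:,2].round(3),"yang",a.round(1),"F",np.round(s["force"],1),"M",np.round(s["ft_torque"],2),"gap",round(s["finger_gap"],2),"q",np.round(s["q"],2))
    if xy is not None: print("shift mm",(T.T@(np.r_[xy,z]-p)*1000).round(1),"turn",None if ang is None else round(((a-ang+180)%360)-180,1))
E
python3 -c "
from h import *
to(HX-.14*BX-.08*BY,.44,79)"
```

```text
t 0.9 tcp [ 0.4081 -0.264   0.4542] toolz [-0.001  0.002 -1.   ] yang -10.7 F [-0.3 -0.4 -0.2] M [ 0.01 -0.06 -0.02] gap 0.0 q [-0.81  0.28  1.71  0.    1.16 -0.62]
shift mm [209.3  65.7  14.5] turn -89.7
```

Emit:
servo_tool(
  rows=[
    [[27,8,0],-8,-1],
    [[54,16,0],-16,-1],
    [[82,26,0],-24,-1],
    [[110,34,0],-32,-1],
    [[138,43,0],-40,-1],
    [[165,52,0],-48,-1],
    [[190,60,0],-56,-1],
    [[209,66,0],-64,-1],
  ],
)

```text
t: 1.7
tcp_pos: [0.5122, -0.0695, 0.4542]
tool_rot: [0.312, 0.95, 0.001, -0.001]
force: [0.2, -0.0, 0.5]
finger_gap: 0.005
```

```bash
python3 -c "
from h import *
to(HX-.14*BX-.08*BY,.173+.122,79)"
```

```text
t 1.7 tcp [ 0.5122 -0.0695  0.4542] toolz [-0.001  0.003 -1.   ] yang 53.7 F [ 0.2 -0.   0.5] M [ 0.01 -0.01  0.07] gap 0.0 q [-0.35  0.32  1.64  0.    1.18 -1.29]
shift mm [ -0.6  -1.5 159.2] turn -25.3
```

Emit:
servo_tool(
  rows=[
    [[0,-1,15],-8,-1],
    [[0,-1,30],-16,-1],
    [[0,-1,45],-25,-1],
    [[0,-1,52],-25,-1],
    [[0,-1,60],-25,-1],
    [[0,-1,68],-25,-1],
    [[0,-1,76],-25,-1],
    [[0,-1,84],-25,-1],
  ],
)

```text
t: 2.5
tcp_pos: [0.5116, -0.0702, 0.3699]
tool_rot: [0.099, 0.995, 0.001, -0.0]
force: [-0.8, 0.5, 1.2]
finger_gap: -0.003
```

Emit:
servo_tool(
  rows=[
    [[0,0,8],0,-1],
    [[0,0,16],0,-1],
    [[0,0,24],0,-1],
    [[0,0,32],0,-1],
    [[0,0,40],0,-1],
    [[0,0,48],0,-1],
    [[0,0,55],0,-1],
    [[0,0,60],0,-1],
  ],
)

```text
t: 3.3
tcp_pos: [0.5115, -0.07, 0.3091]
tool_rot: [0.099, 0.995, 0.001, -0.001]
force: [0.1, -0.4, 0.6]
finger_gap: 0.004
```

```bash
python3 -c "
from h import *
to(HX-.14*BX-.08*BY,.173+.121,79)"
```

```text
t 3.3 tcp [ 0.5115 -0.07    0.3091] toolz [-0.001  0.003 -1.   ] yang 78.6 F [ 0.1 -0.4  0.6] M [ 0.01  0.06 -0.02] gap 0.0 q [-0.35  0.53  1.79  0.    0.82 -1.73]
shift mm [-0.3 -0.7 15.1] turn -0.4
```

Emit:
servo_tool(
  rows=[
    [[0,0,4],0,-1],
    [[0,0,8],0,-1],
    [[0,0,12],0,-1],
    [[0,0,14],0,-1],
    [[0,0,15],0,-1],
    [[0,0,15],0,-1],
  ],
)

```text
t: 3.9
tcp_pos: [0.5113, -0.0699, 0.2946]
tool_rot: [0.099, 0.995, 0.001, -0.001]
force: [-1.8, 0.1, 4.5]
finger_gap: 0.002
```

```bash
python3 -c "
from h import *
to(None,0)
s=snapshot('side');cv2.imwrite('pics/side1.png',cv2.resize(s['image'][140:320,170:400],None,fx=3,fy=3))"
```

```text
t 3.9 tcp [ 0.5113 -0.0699  0.2946] toolz [-0.001  0.003 -1.   ] yang 78.6 F [-1.8  0.1  4.5] M [ 0.06  0.26 -0.01] gap 0.0 q [-0.35  0.55  1.8   0.    0.79 -1.73]
```

View pics/side1.png

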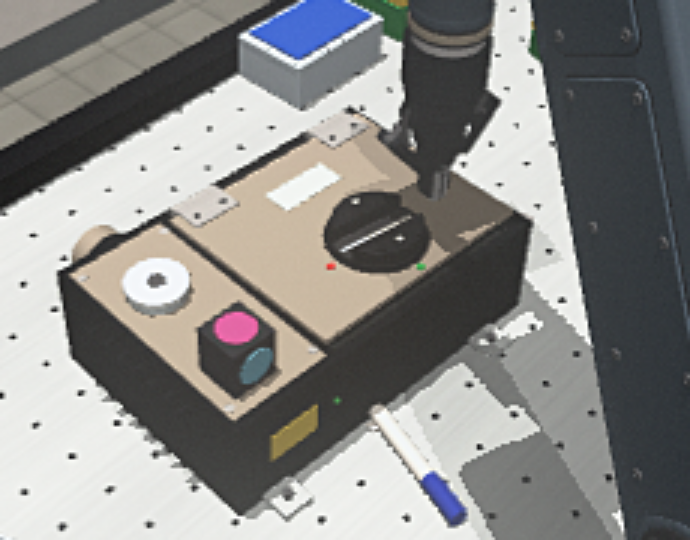

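The side view shows the hatch down on its pins with 4.5 N on the tips, and the cup at crop (378,230) with its line clear. I raise the tool and re-measure the slot.

Emit:
servo_tool(
  rows=[
    [[0,0,-20],0,-0.4],
    [[0,0,-40],0,-0.4],
    [[0,0,-60],0,-0.4],
    [[0,0,-60],0,-0.4],
  ],
)

```text
t: 4.35
tcp_pos: [0.5125, -0.0704, 0.3568]
tool_rot: [0.099, 0.995, 0.001, 0.002]
force: [0.4, -0.2, -0.1]
finger_gap: 0.302
```

```bash
cat > m.py <<'E'
from h import *
def look():
  for n in("side","top"):
    s=snapshot(n);P=cloud(s);im=s["image"];hs=cv2.cvtColor(im,cv2.COLOR_BGR2HSV)
    C=HX-.145*BX; d=np.hypot(P[...,0]-C[0],P[...,1]-C[1])
    m=(d<.040)&(abs(P[...,2]-.124)<.010)&(hs[...,2]>110)&(hs[...,1]<70)
    Q=P[m]
    if len(Q)>8:
        r=cv2.minAreaRect(Q[:,:2].astype(np.float32)); D=np.linalg.svd(Q-Q.mean(0),full_matrices=False)[2][0]; D*=-np.sign(D[1])
        a=np.degrees(np.arctan2(D[1],D[0])); print(n,len(Q),"c",Q.mean(0).round(4),r[0],r[1],"ang",a.round(1),"cam",np.radians(-93.73-a).round(3))
    for nm,lo in (("cup",.135),):
        m=(d<.06)&(P[...,2]>lo)&(P[...,2]<.152)&(hs[...,2]<70); Q=P[m]; print(n,nm,len(Q),cv2.minEnclosingCircle(Q[:,:2].astype(np.float32)) if len(Q)>20 else 0,np.median(Q[:,2]) if len(Q) else 0)
    E=HX-.195*BX
    for o in(-.06,.0,.06):
        q=E+o*BY; m=np.hypot(P[...,0]-q[0],P[...,1]-q[1])<.008; m&=(P[...,2]<.2); print(n,"edge z",o,np.median(P[m][:,2]).round(4) if m.any() else None)
E
python3 -c "
from m import *
look(); to(HX-.145*BX,.295,90-3.73-7.3)"
```

```text
side 41 c [0.5101 0.0153 0.1251] (0.5095440745353699, 0.01300366036593914) (0.06983726471662521, 0.00795748084783554) ang -100.7 cam 0.122
side cup 311 ((0.5077672004699707, 0.01180353108793497), 0.042229849845170975) 0.14006236750338008
side edge z -0.06 0.1221
side edge z 0.0 0.1249
side edge z 0.06 0.1225
top 44 c [0.5143 0.0247 0.1268] (0.5143440365791321, 0.02456260472536087) (0.04544297978281975, 0.005328238010406494) ang -100.9 cam 0.125
top cup 347 ((0.5132678747177124, 0.010835432447493076), 0.04198380932211876) 0.14188721718568043
top edge z -0.06 0.1233
top edge z 0.0 0.1245
top edge z 0.06 0.1237
t 4.45 tcp [ 0.5114 -0.07    0.3545] toolz [-0.     0.002 -1.   ] yang 78.6 F [-0.5  0.6  0.8] M [ 0.02  0.   -0.01] gap 0.3 q [-0.35  0.45  1.76  0.    0.93 -1.73]
shift mm [15.3 77.9 59.7] turn -0.4
```

Two views put the cup centre at about (0.511, 0.011), cam 0.12. I go above it, then lower into the slot.

Emit:
servo_tool(
  rows=[
    [[8,40,0],0,-0.4],
    [[16,79,0],0,-0.4],
    [[16,79,15],0,-0.4],
    [[16,79,27],0,-0.4],
    [[16,79,27],0,-0.4],
    [[16,79,27],0,-0.4],
  ],
)

```text
t: 5.05
tcp_pos: [0.5113, 0.01, 0.3268]
tool_rot: [0.1, 0.995, 0.001, -0.001]
force: [-0.2, -0.2, 0.5]
finger_gap: 0.298
```

```bash
python3 -c "
from h import *
to([.511,.0108],.300,79)
s=snapshot('side');cv2.imwrite('pics/side2.png',cv2.resize(s['image'][160:260,240:360],None,fx=5,fy=5,interpolation=cv2.INTER_CUBIC))"
```

```text
t 5.05 tcp [0.5113 0.01   0.3268] toolz [-0.002  0.003 -1.   ] yang 78.6 F [-0.2 -0.2  0.5] M [-0.02 -0.07  0.02] gap 0.3 q [-0.2   0.49  1.79  0.    0.86 -1.57]
shift mm [ 0.4  0.7 26.8] turn -0.4
```

View pics/side2.png

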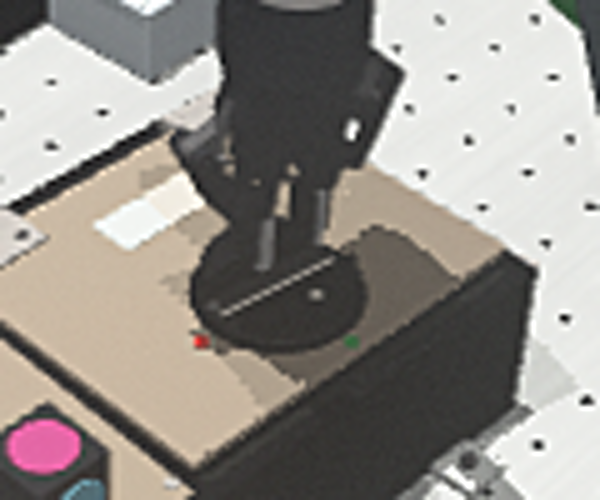

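The tips, crop (265,268) and (322,240), hang above the slot and parallel to its line. Lowering.

Emit:
servo_tool(
  rows=[
    [[0,0,4],0,-0.4],
    [[0,0,8],0,-0.4],
    [[0,0,11],0,-0.4],
    [[0,0,14],0,-0.4],
    [[0,0,16],0,-0.4],
    [[0,0,16],0,-0.4],
  ],
)

```text
t: 5.7
tcp_pos: [0.5114, 0.0099, 0.311]
tool_rot: [0.1, 0.995, 0.001, -0.001]
force: [-0.7, 0.1, 0.8]
finger_gap: 0.301
```

```bash
python3 -c "
from h import *
to([.511,.0108],.300,79)"
```

```text
t 5.7 tcp [0.5114 0.0099 0.311 ] toolz [-0.002  0.003 -1.   ] yang 78.5 F [-0.7  0.1  0.8] M [ 0.03 -0.   -0.  ] gap 0.3 q [-0.2   0.52  1.8   0.    0.82 -1.57]
shift mm [ 0.6  0.7 11. ] turn -0.5
```

Emit:
servo_tool(
  rows=[
    [[0,0,3],0,-0.4],
    [[0,0,6],0,-0.4],
    [[0,0,9],0,-0.4],
    [[0,0,9],0,-0.4],
  ],
)

```text
t: 6.1
tcp_pos: [0.5112, 0.01, 0.3015]
tool_rot: [0.1, 0.995, 0.001, -0.001]
force: [-1.6, -0.2, -1.1]
finger_gap: 0.303
```

```bash
python3 -c "
from h import *
to([.511,.0108],.300,79)
s=snapshot('side');cv2.imwrite('pics/side3.png',cv2.resize(s['image'][160:260,240:360],None,fx=5,fy=5,interpolation=cv2.INTER_CUBIC))"
```

```text
t 6.1 tcp [0.5112 0.01   0.3015] toolz [-0.003  0.003 -1.   ] yang 78.5 F [-1.6 -0.2 -1.1] M [0.   0.02 0.01] gap 0.3 q [-0.2   0.53  1.81  0.    0.8  -1.57]
shift mm [0.4 0.7 1.5] turn -0.5
```

View pics/side3.png

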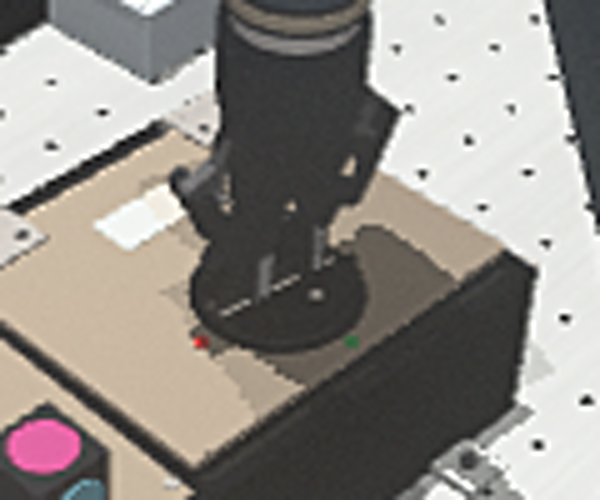

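The tips straddle the white line inside the slot. Now turning, with a slight descent.

Emit:
servo_tool(
  rows=[
    [[0,0,1],5,-0.4],
    [[0,0,2],10,-0.4],
    [[0,0,2],15,-0.4],
    [[0,0,2],20,-0.4],
    [[0,0,2],25,-0.4],
    [[0,0,2],30,-0.4],
    [[0,0,2],35,-0.4],
    [[0,0,2],40,-0.4],
  ],
)

```text
t: 6.95
tcp_pos: [0.5118, 0.0097, 0.3002]
tool_rot: [0.435, 0.9, 0.001, -0.001]
force: [0.2, -2.5, 1.2]
finger_gap: 0.297
```

```bash
python3 -c "
from h import *
to([.511,.0108],.298,-4)"
```

```text
t 6.95 tcp [0.5118 0.0097 0.3002] toolz [-0.     0.002 -1.   ] yang 38.4 F [ 0.2 -2.5  1.2] M [-0.19 -0.05  0.11] gap 0.3 q [-0.2   0.54  1.81  0.    0.79 -0.87]
shift mm [1.4 0.  2.2] turn 42.4
```

Emit:
servo_tool(
  rows=[
    [[0,0,1],5,-0.4],
    [[0,0,2],10,-0.4],
    [[0,0,3],15,-0.4],
    [[0,0,3],20,-0.4],
    [[0,0,3],25,-0.4],
    [[0,0,3],30,-0.4],
    [[0,0,3],35,-0.4],
    [[0,0,3],40,-0.4],
  ],
)

```text
t: 7.75
tcp_pos: [0.5117, 0.0097, 0.2972]
tool_rot: [0.718, 0.696, 0.0, -0.0]
force: [-0.3, -0.4, -0.6]
finger_gap: 0.301
```

```bash
python3 -c "
from h import *
to([.511,.0108],.298,-4)"
```

```text
t 7.75 tcp [0.5117 0.0097 0.2972] toolz [-0.     0.001 -1.   ] yang -1.7 F [-0.3 -0.4 -0.6] M [-0.19 -0.02  0.29] gap 0.3 q [-0.2   0.54  1.81  0.    0.79 -0.17]
shift mm [ 1.1 -0.8 -0.8] turn 2.3
```

Emit:
servo_tool(
  rows=[
    [[0,0,0],3,-0.4],
    [[0,0,0],6,-0.4],
    [[0,0,0],9,-0.4],
    [[0,0,0],12,-0.4],
    [[0,0,0],12,-0.4],
  ],
)

```text
t: 8.25
tcp_pos: [0.5117, 0.0097, 0.2972]
tool_rot: [0.786, 0.618, 0.0, -0.0]
force: [0.6, 0.4, -0.4]
finger_gap: 0.304
```

```bash
python3 -c "
from m import *
to([.511,.0108],.298,-4);look()"
```

```text
t 8.25 tcp [0.5117 0.0097 0.2972] toolz [-0.     0.001 -1.   ] yang -13.7 F [ 0.6  0.4 -0.4] M [-0.13 -0.    0.06] gap 0.3 q [-0.2   0.54  1.81  0.    0.79  0.04]
shift mm [ 0.9 -1.  -0.8] turn -9.7
side 14 c [0.5084 0.0112 0.1235] (0.5091413259506226, 0.012710250914096832) (0.008841240778565407, 0.0715826079249382) ang -0.9 cam -1.62
side cup 241 ((0.5067751407623291, 0.012415452860295773), 0.041707951575517654) 0.13780158785752106
side edge z -0.06 0.1178
side edge z 0.0 0.121
side edge z 0.06 0.1184
top cup 0 0 0
top edge z -0.06 None
top edge z 0.0 0.1196
top edge z 0.06 0.1194
```

The line reads cam ≈ 1.52 and the edge has dropped about 4 mm. I'll nudge a bit further to feel the stop.

Emit:
servo_tool(
  rows=[
    [[0,0,0],3,-0.4],
    [[0,0,0],6,-0.4],
    [[0,0,0],6,-0.4],
  ],
)

```text
t: 8.65
tcp_pos: [0.5118, 0.0099, 0.2973]
tool_rot: [0.815, 0.58, -0.0, 0.0]
force: [-0.4, 0.1, -0.9]
finger_gap: 0.298
```

```bash
python3 -c "
from m import *
to([.511,.0108],.298,-4);look()"
```

```text
t 8.65 tcp [0.5118 0.0099 0.2973] toolz [-0.    -0.001 -1.   ] yang -19.2 F [-0.4  0.1 -0.9] M [ 0.12 -0.08  1.9 ] gap 0.3 q [-0.2   0.54  1.81 -0.    0.79  0.14]
shift mm [ 0.5 -1.  -0.7] turn -15.2
side 9 c [0.5047 0.01   0.1216] (0.5089499354362488, 0.008460450917482376) (0.005184391979128122, 0.06880518794059753) ang -6.4 cam -1.524
side cup 235 ((0.50648432970047, 0.01194742787629366), 0.04157443344593048) 0.13779699916672983
side edge z -0.06 0.1178
side edge z 0.0 0.1198
side edge z 0.06 0.1174
top cup 0 0 0
top edge z -0.06 None
top edge z 0.0 0.1209
top edge z 0.06 0.1193
```

The moment rose to 1.9 N m, so the cam is at its stop. I back the turn off to mid-slack and lift straight out.

Emit:
servo_tool(
  rows=[
    [[0,0,0],-4,-0.4],
    [[0,0,0],-10,-0.4],
    [[0,0,0],-12,-0.4],
    [[0,0,-5],-12,-0.4],
    [[0,0,-12],-12,-0.4],
    [[0,0,-25],-12,-0.4],
    [[0,0,-55],-12,-0.4],
    [[0,0,-90],-12,-0.4],
  ],
)

```text
t: 9.55
tcp_pos: [0.5114, 0.0099, 0.3879]
tool_rot: [0.751, 0.66, -0.001, -0.001]
force: [0.9, 0.3, -0.5]
finger_gap: 0.303
```

Emit:
servo_tool(
  rows=[
    [[0,0,-40],0,-0.4],
    [[0,-30,-40],0,-0.4],
    [[0,-70,-40],0,-0.4],
    [[0,-110,-40],0,-0.4],
    [[0,-110,-40],0,-0.4],
  ],
)

```text
t: 10.05
tcp_pos: [0.3967, 0.0255, 0.4279]
tool_rot: [0.752, 0.659, -0.003, -0.004]
force: [0.6, 0.4, -0.3]
finger_gap: 0.3
```

```bash
python3 -c "
from m import *
to(None,0);look()
s=snapshot('side');cv2.imwrite('pics/side4.png',cv2.resize(s['image'][120:340,110:390],None,fx=2.8,fy=2.8))"
```

```text
t 10.05 tcp [0.3967 0.0255 0.4279] toolz [-0.01   0.003 -1.   ] yang -7.5 F [ 0.6  0.4 -0.3] M [ 0.02  0.   -0.02] gap 0.3 q [-0.22  0.18  1.93  0.    1.03 -0.09]
side 41 c [0.5092 0.0093 0.1217] (0.5109022259712219, 0.009165050461888313) (0.00760676059871912, 0.07403388619422913) ang -4.3 cam -1.561
side cup 244 ((0.5072183609008789, 0.011477923952043056), 0.04196473956108093) 0.1375380992248309
side edge z -0.06 0.1182
side edge z 0.0 0.1191
side edge z 0.06 0.1185
top 69 c [0.5109 0.0095 0.1234] (0.5111044645309448, 0.009517116472125053) (0.005280353128910065, 0.07441592216491699) ang -3.8 cam -1.57
top cup 518 ((0.5122240781784058, 0.008967677131295204), 0.042012281715869904) 0.13907943603212303
top edge z -0.06 0.1197
top edge z 0.0 0.1202
top edge z 0.06 0.119
```

View pics/side4.png

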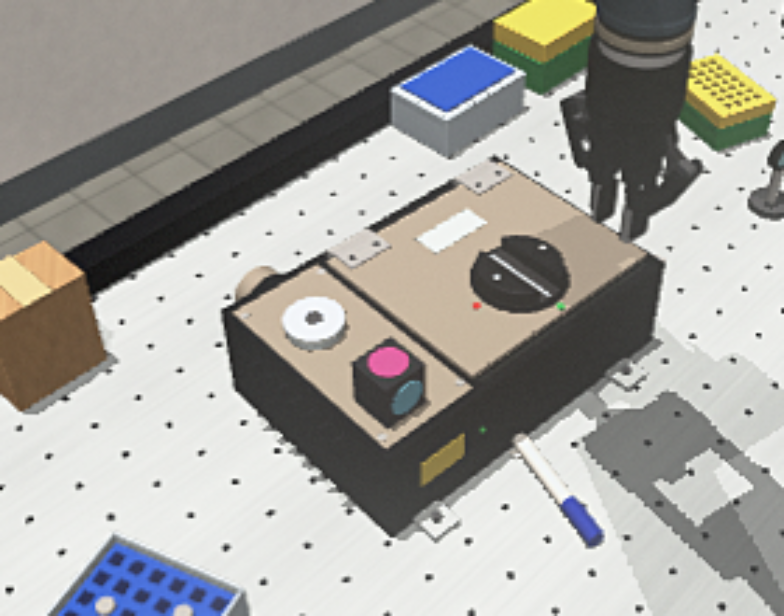

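The last view shows the slot square to the hinge (line about (488,254)–(550,297)), the hatch flush, the bystanders in place and the gripper clear. Handing in.

```bash
python3 -c "
from station import *
print(sign_off())"
```

```text
the job is handed in; nothing more can be done
None
```

The hatch is shut and locked flush, and the job is handed in. I pushed it onto its pins with closed fingertips on the plain face. Then I set the fingertips, slightly apart, in the slot and turned the cam clockwise to its stop, where the moment rose to 1.9 N m. After backing off the slack I lifted straight out and moved clear.

**Last checks:**
- **Cam:** 1.56 rad from the side camera and 1.57 rad from the top camera.
- **Hatch:** its face near the free edge is at about 119 mm. That is the flush height, 4–5 mm lower than when it stood on its pins.
- **Robot:** the force reading is about zero and the gripper is clear of everything.
- **Bystanders:** in the last side view, those in frame look unmoved. I did not measure their positions, and the tweezers were not clearly visible.

The cameras disagreed by about 5 mm on the cup's position, so I used their average. The fingertips entered the slot with little contact force.

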